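# Set the large throttle valve to half open

### The arm

A 6-joint arm with a two-finger parallel gripper is mounted at the origin on a cart in front of the work surface, level with it; the furniture and walls round the work are solid. World frame = base frame: x ahead of the robot, y to its left, z up, the work surface at z = 0. Lengths are in m, angles in degrees, forces in N, time in s.
With the tool pointing down it reaches from about 0.3 to 0.75 m from the base axis. Payload 8.5 kg.
Tool frame: the origin (TCP) lies on the centre line of the jaws, within the pads' length; the fingertips stand 17 mm ahead of it and the grasp point (between the pads) lies 2 mm behind it (env.tcp_to_tips is the distance from the TCP to the fingertips, in m); z points along the fingers, y is the line along which they close (so a half turn about z gives the same grasp; the last joint's range is limited). The gripper opens to 85 mm and grips with 20 to 120 N. Pads are 22 mm wide; open, the fingers measure 114 mm over their backs; the gripper's body (76 mm by 85 mm) begins 54 mm behind the grasp point. The pads swing forward as they close: fully open they stand 13 mm farther back than shut.
Start: joints at [59.169, 21.807, 74.336, -0, 83.858, -12.336], TCP at [0.174, 0.522, 0.248] pointing down, gripper open.
Joint ranges: [-178.18, 178.18], [-50.72, 133.34], [12.68, 142.11], [-81.47, 261.47], [9.98, 163.14], [-165.26, 165.26]. Speed limits (degrees/s): [136.94, 136.94, 180, 180, 180, 180].

### API

Orientations are given as a 3x3 rotation matrix whose columns are the frame's x, y, z axes.
In Python, from rig import env gives the robot as it stands. The module is installed in compiled form; this text tells all that it offers.
- The arm moves only by the shell command python3 -m pendant 'ROWS' [FORCE]. ROWS is JSON, a list of rows, each a list of 7 numbers: the opening, from 0 (shut) to 1 (fully open), then the shift along the tool's x, y, z in m, then the turn, a rotation vector about the tool's x, y, z in rad. A call has 1 to 5 rows; each row is the pose to reach, as a shift and turn from the pose commanded when the call began, along the tool's axes at that moment; what a row does not reach only later rows make up. A row lasts 1/8 s, in which the tool goes at most 62.5 mm and 10.7 degrees, less where a joint would pass 70% of its speed; a pose out of reach is approached as far as the arm can. A call with a gripper value outside its range is refused whole. The fingers move at their own pace and stop on an object; FORCE is the grip in N (left out, the last holds). Time passes only in rows, so rows that repeat a pose let the fingers close. It gives the time, the measured TCP pose, the force, the opening and the grip force at its end, in the units of the state.
- env.observe(): the state, without advancing time (a new reading comes with each control period).
- env.get_image(name): name is "scene" or "top" or "wrist"; returns a dict with "image" (480x640x3 uint8, blue, green, red), "fx", "fy", "cx", "cy" (pixels), "pose" (4x4, takes a point from camera to world coordinates). Camera axes: x right, y up, looking along -z (the intrinsics and any distortion apply to the point x, -y, -z); pixel columns grow to the right and rows downward; lengths in m; the calibration is good to about 2 mm. A picture is of the moment at which its call begins. There is no depth.
- env.close_job(): hands the job in; it is judged then, once.
Trained networks look in the newest picture that a camera, given by its name, has taken for a name from the list of things; names that differ only in an ending like _2 or _b are one class to them, and where a whole thing is asked for, a point or a joint stands for the part that bears it (a point fixed in the world has none). Each returns a list of dicts, best first, with "conf" (0 to 1); they miss things now and then, are a little off and sometimes report something else, mostly with a low value. They report only what shows in the picture. A call takes as long as a camera call. They do not tell look-alikes from the thing itself.
- env.find_in(camera, thing): "bbox" ([centre column, centre row, width, height] in pixels, round what is visible of it).
- env.trace(camera, thing): "mask" (480x640 bool, what is visible of it) and "bbox" ([centre column, centre row, width, height] in pixels, round what is visible of it).
- env.tip_of(camera, thing): "centre" ([column, row] in pixels: a listed point, or the origin of a listed thing).
The state is a dict: "time_s": time; "q": joint angles; "qvel": joint speeds; "joint_efforts": joint torques, N m; "position": TCP position; "tool_rot": TCP orientation; "ft_force": force on the tool from outside, world axes, zero at the start; "wrist_torque": the same for the moment, N m; "grip_width": finger opening in m; "gripper_force": force on a finger pad.
Only numpy, scipy, OpenCV 4.12 (cv2) and the standard library are available. Lean on these libraries where they do the work, as an engineer would, in place of code of your own. Each camera call takes 0.05 s, during which the arm holds its last target. There are 200 camera calls.

### The job

Two lever valves stand on the bench. Turn the lever of the larger one, with the longer lever, to half open: over the long middle mark of its scale, so that it points straight out from the valve, square to the pipe. Let go of it there, and leave the smaller valve's lever as it is.

Things in the scene. Friction and masses are not known exactly. Their poses are not given: they have to be found in the camera images.
- large_valve_pivot (a point): On the upright hinge axis of the larger of two plain metal lever valves fixed to the bench (plate 95 x 115 mm, pipe 156 mm long), level with its scale's top, 62 mm above the bench. Axes: y along the pipe, z up, -x towards the scale's long middle mark (half open). The scale is a flat white sector 40 to 76 mm from the axis, 140 degrees wide, dark marks every 20 degrees.
- large_lever_grip (a point): Centre (half-way up) of the grey plastic upright round handle post at the end of the large valve's lever: 16 mm thick, 44 mm tall, 95 mm from the hinge axis. The flat dark steel lever bar lies under it, its top 22 mm below this point; the post's top is 22 mm above it, 114 mm above the bench. The post is fixed to the lever and goes round with it in a level circle.
- large_lever (a joint): Angle of the large valve's lever, rad: 0 shut (60 degrees from the middle mark, on the valve's +y side), 1.047 half open (over the middle mark, along the valve's -x), 2.094 fully open (on its -y side). Grows counter-clockwise seen from above. Stiff (0.12 N m, about 1.3 N at the post), no spring, stays where it is left.
- small_lever_grip (a point): Centre (half-way up) of the grey plastic upright handle post (16 mm thick, 36 mm tall) at the end of the smaller valve's lever, 55 mm from its hinge axis, 72 mm above the bench. The smaller valve is of the same make at three quarters of the size, and is to be left as it is.
There are look-alikes about, which are no part of the job. What is shaped like the part that bears large_valve_pivot but orange or yellow is not meant.

How it is judged (in metres and radians):
At the end, for the whole second after the job is handed in: The large valve's lever stands at rest within 10 degrees of the middle mark (joint 0.873 to 1.222 rad), and the small valve's handle post is within 15 mm of where it was at the start (value of joint large_lever between 0.873 and 1.222 rad and velocity of joint large_lever between -0.05 and 0.05 rad/s and distance of small_lever_grip from where it was at the start of the episode below 0.015 m); the robot touches nothing.
It fails at once if the small valve's lever is moved (its handle post by more than 15 mm) (distance of small_lever_grip from where it was at the start of the episode above 0.015 m).
It also fails if it takes over 32 s, if anything falls off the work surface, if the arm or the gripper's body presses on something with over 40 N, if the wrist force passes 120 N, or if a joint passes its speed limit or range.

## Working session

There is one attempt and no reset: what is moved stays moved. The work goes in short steps, Python scripts to look and compute and a shell command to move; the robot and the scene stay as the last step left them, time stands still between calls to the robot, and variables do not carry over. Pictures are saved under pics/ and viewed, at most 10 in all, crops included, and the job is handed in when it is done.

```bash
mkdir -p pics
cat > h.py <<'E'
import numpy as np, cv2
from rig import env
def ray(im,uv):
    P=im["pose"]; d=np.array([(uv[0]-im["cx"])/im["fx"],-(uv[1]-im["cy"])/im["fy"],-1.])
    return P[:3,3],P[:3,:3]@d
def at_z(im,uv,z):
    o,d=ray(im,uv); return o+d*(z-o[2])/d[2]
def proj(im,p):
    c=im["pose"][:3,:3].T@(np.array(p)-im["pose"][:3,3]); return im["cx"]+im["fx"]*c[0]/-c[2], im["cy"]-im["fy"]*c[1]/-c[2]
E
python3 - <<'E'
from h import *
np.set_printoptions(precision=3,suppress=True)
Z={"large_valve_pivot":.062,"large_lever_grip":.092,"small_lever_grip":.072}
ims=[]
for c in ("top","scene"):
    im=env.get_image(c); print(c,[k for k in im]); ims.append(im["image"])
    cv2.imwrite(f"pics/{c}0.png",im["image"])
    for t,z in Z.items():
        for r in env.tip_of(c,t)[:4]: print(c,t,round(r["conf"],2),np.round(r["centre"]),at_z(im,r["centre"],z))
E
```

```text
top ['image', 'fx', 'fy', 'cx', 'cy', 'pose']
top large_valve_pivot 0.91 [494. 218.] [ 0.541 -0.408  0.062]
top large_valve_pivot 0.59 [249. 217.] [0.553 0.092 0.062]
top large_lever_grip 0.93 [457. 233.] [ 0.503 -0.324  0.092]
top large_lever_grip 0.89 [204. 236.] [0.509 0.175 0.092]
top large_lever_grip 0.7 [122. 342.] [0.305 0.327 0.092]
top large_lever_grip 0.48 [377. 219.] [ 0.535 -0.168  0.092]
top small_lever_grip 0.73 [378. 220.] [ 0.538 -0.171  0.072]
scene ['image', 'fx', 'fy', 'cx', 'cy', 'pose']
scene large_valve_pivot 0.87 [200. 186.] [0.356 0.256 0.062]
scene large_valve_pivot 0.82 [439. 339.] [ 0.535 -0.414  0.062]
scene large_lever_grip 0.87 [167. 168.] [0.303 0.333 0.092]
scene large_lever_grip 0.61 [396. 304.] [ 0.504 -0.328  0.092]
scene large_lever_grip 0.54 [265. 176.] [0.499 0.174 0.092]
scene small_lever_grip 0.74 [355. 254.] [ 0.535 -0.164  0.072]
```

View pics/top0.png

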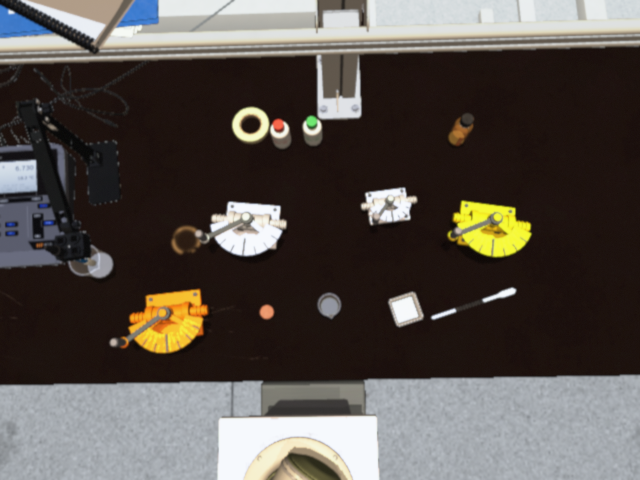

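View pics/scene0.png

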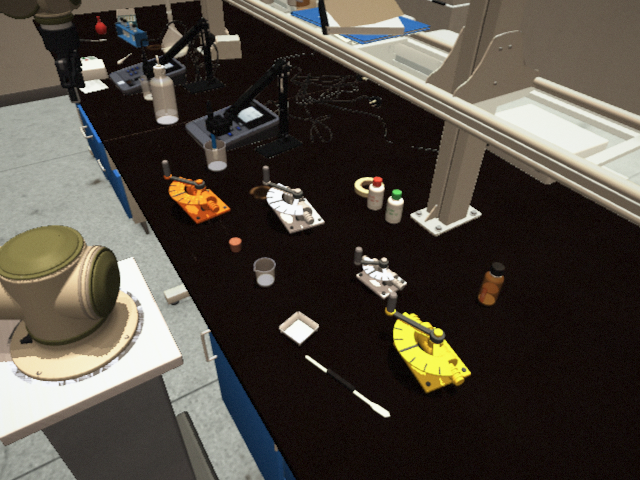

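Candidates in the top view are the orange valve (165,320), the yellow valve (494,218), the plain metal large valve (249,218) with its post at (204,236), and the plain small valve (390,205). The plain one at (249,218) fits: it is metal-coloured and the larger of the two plain valves. I'll confirm it in an enlarged crop.

Run:
```python
from h import *
np.set_printoptions(precision=3,suppress=True)
a=cv2.imread("pics/top0.png")[180:280,160:310]; b=cv2.imread("pics/scene0.png")[150:250,235:345]
a=cv2.resize(a,None,fx=5,fy=5,interpolation=cv2.INTER_CUBIC); b=cv2.resize(b,(300,273),interpolation=cv2.INTER_CUBIC)
b=cv2.copyMakeBorder(b,0,227,0,-0,cv2.BORDER_CONSTANT)[:, :50*1] if 0 else b
cv2.imwrite("pics/crop1.png",a)
im=env.get_image("top")
print("pivot z proj check", proj(im,[.553,.092,.062]))
for r in env.trace("top","large_valve_pivot")[:4]:
    m=r["mask"]; ys,xs=np.nonzero(m); print(r["conf"],r["bbox"],m.sum())
print(env.observe()["tool_rot"],im["fx"],im["pose"])
```

```text
pivot z proj check (np.float64(248.79771693799108), np.float64(217.13014463315136))
0.92 [161.7, 320.9, 99.5, 62.5] 3781
0.79 [488.2, 227.0, 81.6, 57.0] 3089
0.68 [241.4, 229.2, 92.2, 52.5] 3074
[[-0.948  0.317 -0.   ]
 [ 0.317  0.948 -0.   ]
 [ 0.    -0.    -1.   ]] 487.9582465139168 [[-0.016  0.98  -0.198  0.294]
 [-1.    -0.021 -0.02  -0.078]
 [-0.024  0.197  0.98   1.031]
 [ 0.     0.     0.     1.   ]]
```

View pics/crop1.png

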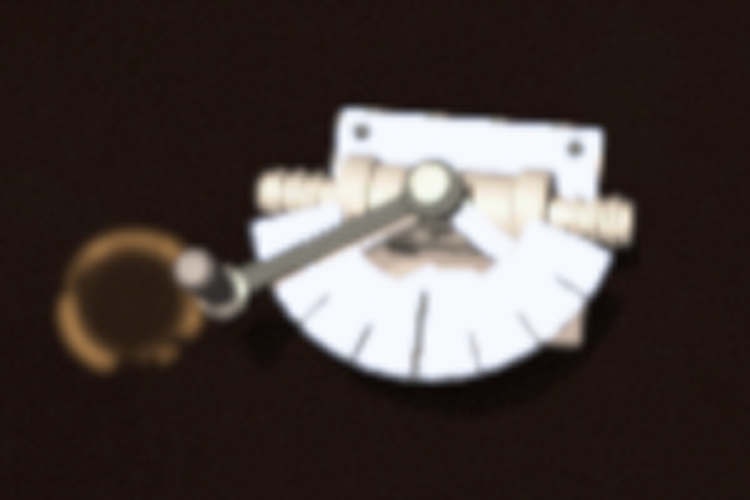

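The crop shows the plain metal large valve. Its pivot is at about (247,217), the lever points to the image's lower left with the post top at (198.6,233.6), and the long middle mark runs from (245,238) to (243,256). The lever stands near the shut end, and the brown ring is a flat stain.

Run:
```python
from h import *
np.set_printoptions(precision=4,suppress=True)
im=env.get_image("top"); f=lambda u,v,z:at_z(im,(160+(u+.5)/5-.5,180+(v+.5)/5-.5),z)
top=f(193,268,.114); bot=f(222,292,.071)
print("post",top,bot)
a=f(425,292,.062);b=f(416,378,.062); print("mid",a,b,np.linalg.norm(a-b),np.degrees(np.arctan2(*(b-a)[1::-1])))
e1=f(258,188,.035);e2=f(632,225,.035); print("pipe",e1,e2,np.linalg.norm(e1-e2),np.degrees(np.arctan2(*(e1-e2)[1::-1])))
# scale rim circle fit
rim=np.array([f(u,v,.062)[:2] for u,v in [(278,290),(320,340),(365,370),(416,381),(480,377),(545,350),(590,305),(610,262),(250,228)]])
A=np.c_[2*rim,np.ones(len(rim))]; s=np.linalg.lstsq(A,(rim**2).sum(1),rcond=None)[0]
c=s[:2]; print("rim",c,np.sqrt(s[2]+c@c))
for cam in("top","scene"):
    im=env.get_image(cam)
    for t,z in(("large_valve_pivot",.062),("large_lever_grip",.092)):
        for r in env.tip_of(cam,t): 
            p=at_z(im,r["centre"],z)
            if np.hypot(p[0]-.53,p[1]-.13)<.09: print(cam,t,r["conf"],p)
p=(top+bot)[:2]/2; print(np.linalg.norm(p-c),np.degrees(np.arctan2(*(p-c)[::-1])))
o=env.observe(); R=o["tool_rot"]; print(o["position"],"shift",R.T@(np.r_[p,.2]-o["position"]))
```

```text
post [0.5091 0.181  0.114 ] [0.509  0.1809 0.071 ]
mid [0.5092 0.1    0.062 ] [0.4736 0.1031 0.062 ] 0.03575624679708521 174.99557784386383
pipe [0.5619 0.1767 0.035 ] [0.5422 0.0179 0.035 ] 0.1600574143475973 82.93992924062938
rim [0.5491 0.0945] 0.07728892565845948
top large_valve_pivot 0.87 [0.5491 0.0934 0.062 ]
top large_lever_grip 0.76 [0.5048 0.1831 0.092 ]
scene large_valve_pivot 0.64 [0.5432 0.0915 0.062 ]
scene large_lever_grip 0.56 [0.5008 0.1855 0.092 ]
0.09524875103621591 114.87284145450579
[0.1745 0.5216 0.2483] shift [-0.4253 -0.2169  0.0483]
```

Everything agrees with the sizes given. The pivot is at (0.549, 0.0945), the post at (0.509, 0.181) with radius 95.2 mm, and the lever at 115°. The middle mark is at about 174°, so the lever needs to turn about 59°. I'll move above the post first.

```bash
python3 -m pendant '[[0.7,-0.045,-0.023,0,0,0,0],[0.7,-0.09,-0.046,0,0,0,0],[0.7,-0.135,-0.069,0,0,0,0],[0.7,-0.18,-0.092,0,0,0,0],[0.7,-0.225,-0.115,0,0,0,0]]' 20; python3 -m pendant '[[0.6,-0.05,-0.0255,0,0,0,0],[0.6,-0.1,-0.051,0,0,0,0],[0.6,-0.15,-0.0765,0.01,0,0,0],[0.6,-0.2,-0.102,0.04,0,0,0],[0.6,-0.2,-0.102,0.05,0,0,0]]'
python3 - <<'E'
from h import *
o=env.observe(); print(o["tool_rot"].T@(np.array([.509,.181,.096])-o["position"]), o["tool_rot"])
im=env.get_image("wrist"); cv2.imwrite("pics/w1.png",im["image"])
print(proj(im,[.509,.181,.114]))
for r in env.tip_of("wrist","large_lever_grip")[:3]: print(r,at_z(im,r["centre"],.092))
E
```

```text
time_s: 1.48
position: [0.3524, 0.3399, 0.2485]
tool_rot: [[-0.948, 0.317, 0.0], [0.317, 0.948, 0.0], [-0.0, 0.0, -1.0]]
ft_force: [0.8, 0.2, -0.2]
grip_width: 0.0597
gripper_force: 0.0
time_s: 2.1
position: [0.5102, 0.1783, 0.1964]
tool_rot: [[-0.947, 0.321, -0.002], [0.321, 0.947, -0.001], [0.002, -0.001, -1.0]]
ft_force: [-0.1, 1.1, -0.0]
grip_width: 0.0511
gripper_force: 0.0
[0.00184389 0.00228393 0.10040397] [[-9.46959091e-01  3.21347219e-01 -2.10814655e-03]
 [ 3.21349135e-01  9.46960575e-01 -6.34261983e-04]
 [ 1.79251334e-03 -1.27807122e-03 -9.99997577e-01]]
(np.float64(332.8748667009903), np.float64(253.7486184295351))
{'centre': [331.4, 240.7], 'conf': 0.76} [0.50763891 0.18079654 0.092     ]
```

View pics/w1.png

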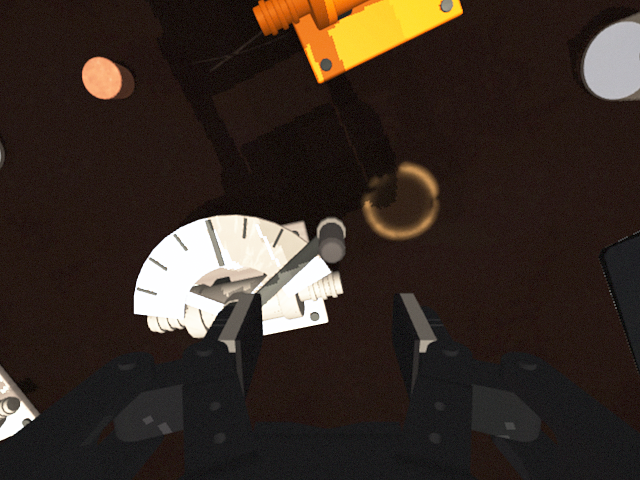

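The wrist view confirms the post at (332,245), within 2 mm of my estimate, between the open fingers. I'll go down and grip.

```bash
python3 -m pendant '[[0.6,0.002,0.002,0.04,0,0,0],[0.6,0.002,0.002,0.075,0,0,0],[0.6,0.002,0.002,0.1,0,0,0],[0.6,0.002,0.002,0.1,0,0,0],[0.2,0.002,0.002,0.1,0,0,0]]' 20; python3 -m pendant '[[0,0,0,0,0,0,0],[0,0,0,0,0,0,0],[0,0,0,0,0,0,0],[0,0,0,0,0,0,0]]' 20
python3 - <<'E'
from h import *
np.set_printoptions(precision=4,suppress=True)
o=env.observe(); R=o["tool_rot"]; p=o["position"][:2]; c=np.array([.549,.0945]); d=p-c
a0=np.arctan2(d[1],d[0]); r=np.hypot(*d); print(np.degrees(a0),r,o["grip_width"])
for a in np.radians(np.arange(np.degrees(a0)+6,177,6)):
    q=c+.0952*np.array([np.cos(a),np.sin(a)]); print(np.degrees(a),(R.T@np.r_[q-p,0])[:2])
E
```

```text
time_s: 2.82
position: [0.5078, 0.1843, 0.1]
tool_rot: [[-0.949, 0.316, 0.003], [0.316, 0.949, 0.0], [-0.002, 0.001, -1.0]]
ft_force: [0.6, -0.4, 0.0]
grip_width: 0.0345
gripper_force: 0.0
time_s: 3.32
position: [0.5081, 0.1834, 0.0998]
tool_rot: [[-0.948, 0.317, 0.003], [0.317, 0.948, 0.0], [-0.003, 0.001, -1.0]]
ft_force: [-0.3, -1.9, 7.4]
grip_width: 0.0151
gripper_force: 21.7
114.68576134347634 0.09784492069236887 0.015110123526516141
120.68576134347634 [ 0.0051 -0.0091]
126.68576134347636 [ 0.0112 -0.017 ]
132.68576134347634 [ 0.0165 -0.0255]
138.68576134347634 [ 0.0208 -0.0344]
144.68576134347637 [ 0.0242 -0.0438]
150.68576134347634 [ 0.0265 -0.0535]
156.68576134347634 [ 0.0279 -0.0634]
162.68576134347637 [ 0.0282 -0.0733]
168.68576134347634 [ 0.0275 -0.0833]
174.68576134347634 [ 0.0257 -0.0931]
```

The post is gripped (15 mm, 21.7 N). I'll turn it round the arc.

```bash
python3 -m pendant '[[0,0.005,-0.009,0,0,0,0],[0,0.011,-0.017,0,0,0,0],[0,0.0165,-0.0255,0,0,0,0],[0,0.021,-0.0345,0,0,0,0],[0,0.024,-0.044,0,0,0,0]]'; python3 -m pendant '[[0,0.0025,-0.0095,0,0,0,0],[0,0.0035,-0.0195,0,0,0,0],[0,0.004,-0.0295,0,0,0,0],[0,0.0035,-0.0395,0,0,0,0],[0,0.002,-0.048,0,0,0,0]]';  python3 -m pendant '[[0,0,0,0,0,0,0],[0,0,0,0,0,0,0]]'
python3 - <<'E'
from h import *
o=env.observe(); d=o["position"][:2]-np.array([.549,.0945]); print(np.degrees(np.arctan2(d[1],d[0])),np.hypot(*d))
E
```

```text
time_s: 3.95
position: [0.4701, 0.1505, 0.0994]
tool_rot: [[-0.949, 0.317, 0.001], [0.317, 0.949, 0.002], [0.0, 0.002, -1.0]]
ft_force: [-4.6, 8.4, 6.7]
grip_width: 0.0151
gripper_force: 24.1
time_s: 4.58
position: [0.4534, 0.1045, 0.099]
tool_rot: [[-0.948, 0.317, 0.001], [0.317, 0.948, 0.001], [-0.0, 0.001, -1.0]]
ft_force: [-3.1, 4.7, 6.9]
grip_width: 0.0152
gripper_force: 25.0
time_s: 4.82
position: [0.4534, 0.1042, 0.099]
tool_rot: [[-0.948, 0.317, 0.0], [0.317, 0.948, -0.0], [-0.0, -0.0, -1.0]]
ft_force: [-2.7, 0.6, 6.2]
grip_width: 0.0154
gripper_force: 25.0
174.21637790072074 0.09603932556050208
```

Lever at 174°. I'll release it, go up and move off for a look.

```bash
python3 -m pendant '[[0.5,0,0,0,0,0,0],[0.6,0,0,0,0,0,0],[0.6,0,0,0,0,0,0],[0.6,0,0,-0.03,0,0,0],[0.6,0,0,-0.07,0,0,0]]'; python3 -m pendant '[[0.6,0,0,-0.05,0,0,0],[0.6,0.04,0.03,-0.09,0,0,0],[0.6,0.08,0.06,-0.09,0,0,0],[0.6,0.08,0.06,-0.09,0,0,0],[0.6,0.08,0.06,-0.09,0,0,0]]'
python3 - <<'E'
from h import *
im=env.get_image("top"); cv2.imwrite("pics/end.png",cv2.resize(im["image"][170:290,160:320],None,fx=5,fy=5,interpolation=cv2.INTER_CUBIC))
for t,z in (("large_lever_grip",.092),("small_lever_grip",.072)):
    for r in env.tip_of("top",t): print(t,r["conf"],at_z(im,r["centre"],z))
E
```

```text
time_s: 5.45
position: [0.4531, 0.1044, 0.1686]
tool_rot: [[-0.948, 0.317, -0.002], [0.317, 0.948, 0.0], [0.002, -0.001, -1.0]]
ft_force: [1.3, 0.3, -0.4]
grip_width: 0.0515
gripper_force: 0.0
time_s: 6.08
position: [0.3969, 0.1865, 0.2581]
tool_rot: [[-0.948, 0.317, -0.0], [0.317, 0.948, -0.0], [-0.0, -0.0, -1.0]]
ft_force: [0.2, 0.3, 0.4]
grip_width: 0.0513
gripper_force: 0.0
large_lever_grip 0.95 [0.45522038 0.10497727 0.092     ]
large_lever_grip 0.91 [ 0.49781204 -0.32065468  0.092     ]
small_lever_grip 0.47 [ 0.54092911 -0.16224677  0.072     ]
```

View pics/end.png

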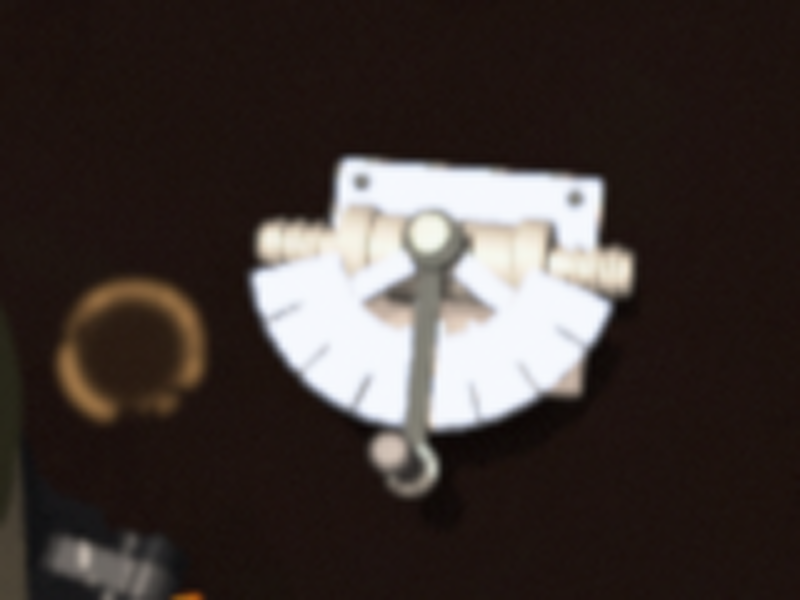

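The lever (crop 432,235 to 412,465) covers the long middle mark and stands square to the pipe. The gripper is clear of it.

```bash
python3 -c "
from rig import env
print(env.close_job())"
```

```text
the job is handed in; nothing more can be done
None
```

The large valve's lever stands over the long middle mark, at about 174° against a mark measured at about 173–175°; the gripper has let go, the small valve was not touched, and the job is handed in (no verdict came back).

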